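Gauge label reels on the spindles and return the misfit

ROBOT

A 7-joint arm with a two-finger parallel gripper is mounted at the origin on the work surface. World frame = base frame: x ahead of the robot, y to its left, z up, the work surface at z = 0. Lengths are in m, angles in rad, forces in N, time in s.
With the tool pointing down it reaches from about 0.425 to 0.875 m from the base axis. Payload 4.7 kg.
Tool frame: the origin (TCP) lies on the centre line of the jaws, within the pads' length; the fingertips stand 14 mm ahead of it and the grasp point (between the pads) lies 5 mm behind it; z points along the fingers, y is the line along which they close (so a half turn about z gives the same grasp; the last joint's range is limited). The gripper opens to 87 mm and grips with 3 to 60 N. Pads are 19 mm wide; open, the fingers measure 117 mm over their backs; the gripper's body (75 mm by 190 mm) begins 51 mm behind the grasp point.
Start: joints at [1.252, 0.321, -0.07, 1.45, 0.023, 1.371, -0.057], TCP at [0.212, -0.614, 0.237] pointing down, gripper open.
Joint ranges: [-2.86, 2.86], [-0.3, 2.09], [-1.38, 1.24], [0.06, 2.45], [-1.56, 4.7], [0.09, 2.05], [-2.69, 2.69]. Speed limits (rad/s): [2.57, 2.57, 3.14, 3.14, 3.14, 3.14, 3.14].

INTERFACE

Orientations are given as a rotation vector (axis times angle).
In Python, from bench import ctrl gives the robot as it stands.
- The arm moves only by the tool send_rows, never from a script. Its argument "steps" is a list of rows, each an object of numbers: "tx", "ty", "tz": the shift along the tool's x, y, z in units of 60 mm (1.0 is 60 mm); "turn": the turn about the tool's z in units of 8 degrees (1.0 is 8 degrees); "grip": the opening, from 0 (shut) to 1 (fully open). A call has 1 to 12 rows; each row shifts and turns the commanded pose from where the row before left it, along the tool's axes as they then stand; what a row does not reach is not made up. A row lasts 1/8 s, in which the tool goes at most 62.5 mm and 10.7 degrees, less where a joint would pass 70% of its speed; a pose out of reach is approached as far as the arm can. A call is refused whole if a number of a shift passes 1 or a number of a turn 1, either way. A call with a gripper value outside its range is refused whole. The fingers move at their own pace and stop on an object; "newtons" is the grip in N (left out, the last holds). Time passes only in rows, so rows that do not move let the fingers close. It gives the time, the measured TCP pose, the force, the opening and the grip force at its end, in the units of the state.
- ctrl.get_state(): the state, without advancing time (a new reading comes with each control period).
- ctrl.get_image(name): name is "scene" or "top"; returns a dict with "pixels" (420x560x3 uint8, red, green, blue), "K" (3x3 intrinsics, pixels), "cam_to_world" (4x4, takes a point from camera to world coordinates). Camera axes: x right, y down, z forward; pixel columns grow to the right and rows downward; lengths in m; the calibration is good to about 2 mm. A picture is of the moment at which its call begins. There is no depth.
- ctrl.close_job(): hands the job in; it is judged then, once.
The state is a dict: "time": time; "joint_positions": joint angles; "qd": joint speeds; "joint_torque": joint torques, N m; "position": TCP position; "tool_rot": TCP orientation; "ft_force": force on the tool from outside, world axes, zero at the start; "torque": the same for the moment, N m; "grip_width": opening from 0.0 (shut) to 1.0 (fully open); "grip_force": force on a finger pad.
Only numpy, scipy, OpenCV 4.12 (cv2) and the standard library are available. Lean on these libraries where they do the work, as an engineer would, in place of code of your own. Each camera call takes 0.05 s, during which the arm holds its last target. There are 200 camera calls.

TASK

Try every label reel on the spindle at the end of its lane in the rack, sliding it along the lane. Leave a reel that goes on fully home, against the back plate; never force one that stops short, but draw it back off the spindle and put it in the red tray. Leave the tins and the flour packet where they are.

Things in the scene. Friction and masses are not known exactly. Their poses are not given: they have to be found in the camera images.
- rack: fixed grey rack, origin on the table under the middle lane; x runs along the lanes to the spindles, z up. Three slick V lanes at y = +105, 0, -105 mm, x -60 to +60; V edges 37 mm high, 28 mm off the lane's middle. A reel's axis lies at 52 mm. Back plate: face at x = +60, top at 75. Per lane a level spindle, 23 mm thick, 36 mm long, 8 mm tapered nose at x = +24, axis 52 mm high
- home_1 (a point): the centre of a reel that is fully home on the spindle of the y = +105 mm lane, on the spindle's axis; 20 mm before the face of the back plate and 52 mm above the table
- home_2 (a point): the centre of a reel that is fully home on the spindle of the middle lane, on the spindle's axis; 20 mm before the face of the back plate and 52 mm above the table
- home_3 (a point): the centre of a reel that is fully home on the spindle of the y = -105 mm lane, on the spindle's axis; 20 mm before the face of the back plate and 52 mm above the table
- reel_a: label reel lying in one of the lanes, short of the spindle: white cylinder 56 mm in diameter, 40 mm long, blue stripe, blue core with a 27 mm bore at both ends, about 140 g. Origin at its middle on the axis; x along the axis, z up at the start. All reels look alike; a core may be narrowed deep inside, out of sight, so only sliding it on a spindle tells
- reel_b: label reel lying in one of the lanes, short of the spindle: white cylinder 56 mm in diameter, 40 mm long, blue stripe, blue core with a 27 mm bore at both ends, about 140 g. Origin at its middle on the axis; x along the axis, z up at the start. All reels look alike; a core may be narrowed deep inside, out of sight, so only sliding it on a spindle tells
- reel_c: label reel lying in one of the lanes, short of the spindle: white cylinder 56 mm in diameter, 40 mm long, blue stripe, blue core with a 27 mm bore at both ends, about 140 g. Origin at its middle on the axis; x along the axis, z up at the start. All reels look alike; a core may be narrowed deep inside, out of sight, so only sliding it on a spindle tells
- tray: fixed open red tray for misfits, 170 (x) x 190 (y) mm outside, walls 55 mm high and 5 mm thick, floor 5 mm thick; origin under its middle on the table, z up
- big_tin: upright food tin, 100 mm in diameter, 115 mm high, origin at the centre of its underside; leave it alone
- small_tin: upright flat food tin, 84 mm in diameter, 45 mm high, origin at the centre of its underside; leave it alone
- flour: white flour packet lying flat, 100 x 160 x 60 mm high, origin at the centre of its underside; leave it alone
Things that resemble listed ones, but are neither listed nor needed, are in the scene too. Leave any black or green look-alike of the reel_a alone.

How it is judged:
By the outcome, as a careful person would: the job done as asked, in the order asked, and still so for the second after the job is handed in, with the robot touching nothing.
It also fails if it takes over 64 s, if anything falls off the work surface, if the arm or the gripper's body presses on something with over 40 N, if the wrist force passes 120 N, or if a joint passes its speed limit or range.

## Working session

There is one attempt and no reset: what is moved stays moved. The work goes in short steps, Python scripts to look and compute and a tool call to move; the robot and the scene stay as the last step left them, time stands still between calls to the robot, and variables do not carry over. Pictures are saved under pics/ and viewed, at most 10 in all, crops included, and the job is handed in when it is done.

Besides the shell and the picture viewer there is one more tool, called as name(argument=value, ...), one argument or row to a line, values as JSON. send_rows: Moves the arm, as the interface text tells. Its arguments: {"type":"object","properties":{"steps":{"type":"array"},"newtons":{"type":"number"}},"required":["steps"]}

```bash
mkdir -p pics; ls; python3 - <<'E'
from bench import ctrl
import cv2,numpy as np
for n in("scene","top"):
    d=ctrl.get_image(n); np.savez(f"pics/{n}0.npz",**d); cv2.imwrite(f"pics/{n}0.png",cv2.cvtColor(d["pixels"],cv2.COLOR_RGB2BGR)); print(n,d["K"].tolist(),np.round(d["cam_to_world"],4).tolist())
print(ctrl.get_state())
E
```

```text
pics
scene [[418.2579213262341, 0.0, 280.1581862195409], [0.0, 418.2579213262341, 202.93790026719668], [0.0, 0.0, 1.0]] [[-0.0837, 0.8655, -0.4939, 1.1178], [0.9965, 0.0716, -0.0435, 0.1364], [-0.0023, -0.4958, -0.8684, 0.9569], [0.0, 0.0, 0.0, 1.0]]
top [[409.1892871551087, 0.0, 285.4754823728983], [0.0, 409.1892871551087, 212.86365925864797], [0.0, 0.0, 1.0]] [[0.0248, -0.9837, 0.1778, 0.4159], [-0.9997, -0.0238, 0.0079, 0.0662], [-0.0035, -0.178, -0.984, 1.0885], [0.0, 0.0, 0.0, 1.0]]
{'time': 0.1, 'joint_positions': array([ 1.25211159,  0.32176125, -0.07009225,  1.45155459,  0.02263111,
        1.37078833, -0.05690206]), 'qd': array([-0.00124213, -0.00165055, -0.00062294, -0.00521942, -0.00041829,
       -0.00123979, -0.00060918]), 'joint_torque': array([-1.27030384e-03, -4.92573810e+01, -4.05707778e-01, -3.13400137e+01,
       -6.39214274e-02,  3.94879316e-02,  5.62568607e-05]), 'position': array([ 0.21213622, -0.61391311,  0.23556209]), 'tool_rot': array([-3.09653940e+00, -5.20111208e-01,  6.34191366e-04]), 'ft_force': array([ 0.71835258,  0.25817961, -0.22557347]), 'torque': array([-0.01326634, -0.03267377,  0.01755074]), 'grip_force': 0.0, 'grip_width': 0.9959326222333149}
```

View pics/scene0.png

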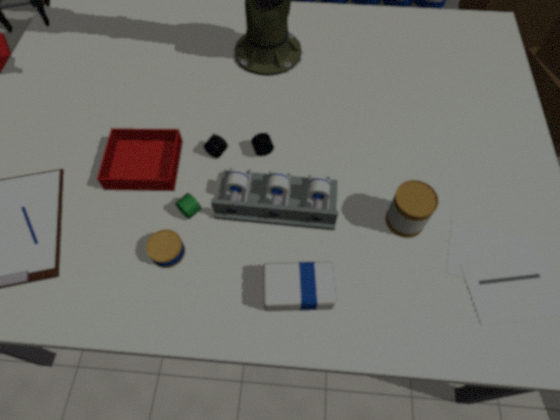

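View pics/top0.png

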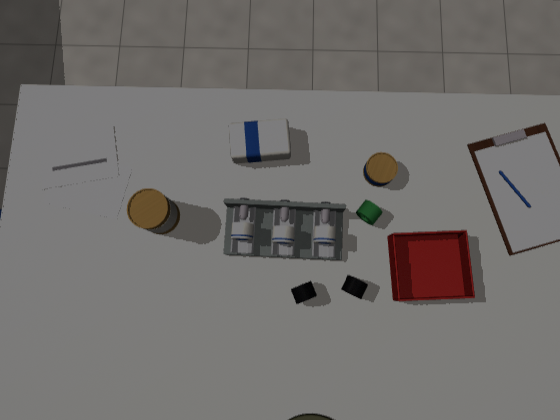

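Scene view: rack at (275,200) with three white reels with blue stripes at (237,185), (278,187) and (318,190), and the tray at (142,160). There are black look-alikes at (216,146) and (262,145), and a green one at (188,205). The top view has the reels at (243,230), (284,232) and (325,235), and the tray at (430,267). The three white, blue-striped ones in the lanes are the reels meant. I'll confirm that in one enlarged crop.

```bash
python3 - <<'E'
import cv2,numpy as np
a=cv2.imread("pics/scene0.png")[160:235,205:345]; b=cv2.imread("pics/top0.png")[190:265,215:355]
f=lambda i:cv2.convertScaleAbs(cv2.resize(i,None,fx=5.6,fy=4*1.0,interpolation=cv2.INTER_CUBIC),alpha=1.4)
f=lambda i:cv2.convertScaleAbs(cv2.resize(i,None,fx=4,fy=4,interpolation=cv2.INTER_CUBIC),alpha=1.5)
cv2.imwrite("pics/crop1.png",np.vstack([f(a),f(b)]))
E
```

```text
(no output)
```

View pics/crop1.png

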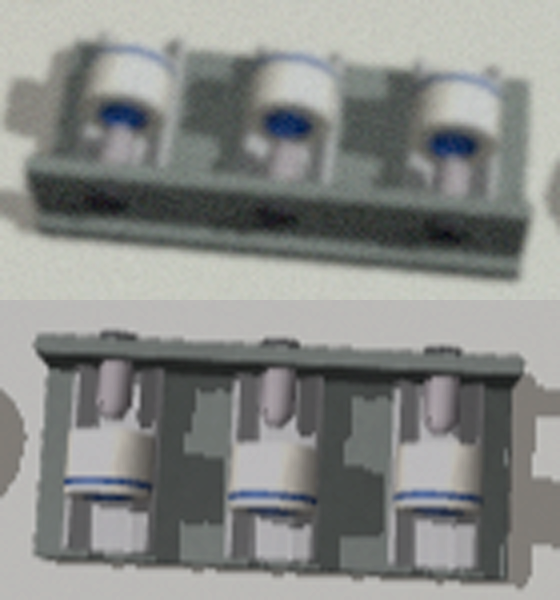

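The crop shows three white reels, each with a blue stripe and a blue core, so they are the reels meant. In the crop the stripes are at scene (132,48), (296,58), (457,77) and top (108,489), (272,496), (437,497).

```bash
cat > h.py <<'E'
import numpy as np,cv2
from scipy.spatial.transform import Rotation as R
C={n:dict(np.load(f"pics/{n}0.npz")) for n in("scene","top")}
def ray(n,p):
    d=C[n];v=d["cam_to_world"][:3,:3]@np.linalg.inv(d["K"])@[*p,1.];return d["cam_to_world"][:3,3],v/np.linalg.norm(v)
def tri(ps,pt):
    A=np.zeros((3,3));b=np.zeros(3);L=[ray("scene",ps),ray("top",pt)]
    for o,v in L: M=np.eye(3)-np.outer(v,v);A+=M;b+=M@o
    x=np.linalg.solve(A,b);return x,max(np.linalg.norm((np.eye(3)-np.outer(v,v))@(x-o)) for o,v in L)
def atz(n,p,z): o,v=ray(n,p);return o+v*(z-o[2])/v[2]
def proj(n,P):
    d=C[n];M=np.linalg.inv(d["cam_to_world"]);q=(M[:3,:3]@np.atleast_2d(P).T+M[:3,3:]);q=d["K"]@q;return (q[:2]/q[2]).T
s=lambda u,v:(205+u/4,160+v/4)
t=lambda u,v:(215+u/4,190+(v-300)/4)
E
python3 - <<'E'
from h import *
np.set_printoptions(precision=4,suppress=True)
print("plate -y",tri(s(30,168),t(522,358))); print("plate +y",tri(s(527,210),t(38,338)))
for a,b in [((132,48),(437,497)),((296,58),(272,496)),((457,77),(108,489))]:
    print("stripe",tri(s(*a),t(*b)))
print("tray +x-y",tri((104,188),(474,299))) 
for p in[(390,234),(468,231),(473,298),(394,301)]: print("tray top corner z55",atz("top",p,.055))
for p in[(108,131),(182,130),(174,188),(101,187)]: print("tray sc z55",atz("scene",p,.055))
for u,l in [(65,153),(229,319),(393,482)]:
  for z in (.052,): print("sides",atz("top",t(u,455),z),atz("top",t(l,460),z))
for p in [(38,556),(497,580)]: print("rack near low",atz("top",t(*p),.037))
E
```

```text
plate -y (array([ 0.6247, -0.0752,  0.0704]), np.float64(0.0020874627640822497))
plate +y (array([0.6301, 0.2299, 0.0728]), np.float64(8.891572234045329e-05))
stripe (array([ 0.5346, -0.0229,  0.0743]), np.float64(0.0008893050982417307))
stripe (array([0.5329, 0.0806, 0.0729]), np.float64(0.0016947330304564168))
stripe (array([0.5354, 0.1833, 0.0677]), np.float64(0.0013597699680285705))
tray +x-y (array([ 0.3915, -0.5556, -0.3038]), np.float64(0.000918323032891509))
tray top corner z55 [ 0.5545 -0.1923  0.055 ]
tray top corner z55 [ 0.567  -0.3905  0.055 ]
tray top corner z55 [ 0.4002 -0.3938  0.055 ]
tray top corner z55 [ 0.3881 -0.1988  0.055 ]
tray sc z55 [ 0.4164 -0.4009  0.055 ]
tray sc z55 [ 0.3963 -0.1981  0.055 ]
tray sc z55 [ 0.5836 -0.1808  0.055 ]
tray sc z55 [ 0.5959 -0.3664  0.055 ]
sides [0.5585 0.2121 0.052 ] [0.5567 0.1557 0.052 ]
sides [0.5611 0.1073 0.052 ] [0.5593 0.0497 0.052 ]
sides [0.5636 0.0025 0.052 ] [ 0.5618 -0.0543  0.052 ]
rack near low [0.4949 0.2284 0.037 ]
rack near low [ 0.4868 -0.0659  0.037 ]
```

```bash
cat >> h.py <<'E'
def T(x,y,yaw): return lambda P:(np.atleast_2d(P)@R.from_euler("z",yaw,degrees=True).as_matrix().T)+[x,y,0]
def overlay(name,f,reels,tray=None,k=5):
    out=[]
    for n,(u0,v0) in(("scene",(205,162)),("top",(215,195))):
        im=cv2.cvtColor(C[n]["pixels"],cv2.COLOR_RGB2BGR)[v0:v0+70,u0:u0+140]
        im=cv2.convertScaleAbs(cv2.resize(im,None,fx=k,fy=k,interpolation=cv2.INTER_CUBIC),alpha=1.4)
        def pl(P,c): cv2.polylines(im,[np.int32(((proj(n,P)-[u0,v0]+.5)*k-.5).round())],False,c,1,cv2.LINE_AA)
        for y in(.105,0,-.105):
            for e in(-.028,.028): pl(f([[-.06,y+e,.037],[.06,y+e,.037]]),(0,255,0))
            pl(f([[.024,y,.0555],[.06,y,.0635]]) if 0 else f([[.032,y,.0635],[.06,y,.0635]]),(255,0,255))
        pl(f([[.06,-.15,.075],[.06,.15,.075]]),(0,0,255))
        a=np.linspace(0,2*np.pi,40)
        for y,x in zip((.105,0,-.105),reels):
            for e in(-.02,.02): pl(f(np.c_[a*0+x+e,y+.028*np.cos(a),.052+.028*np.sin(a)]),(0,200,255))
        out.append(im)
    cv2.imwrite(name,np.vstack(out)[:600*2])
E
python3 - <<'E'
from h import *
overlay("pics/ov1.png",T(.551,.0795,-1.3),(0.,0.,0.),k=4)
E
```

```text
(no output)
```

View pics/ov1.png

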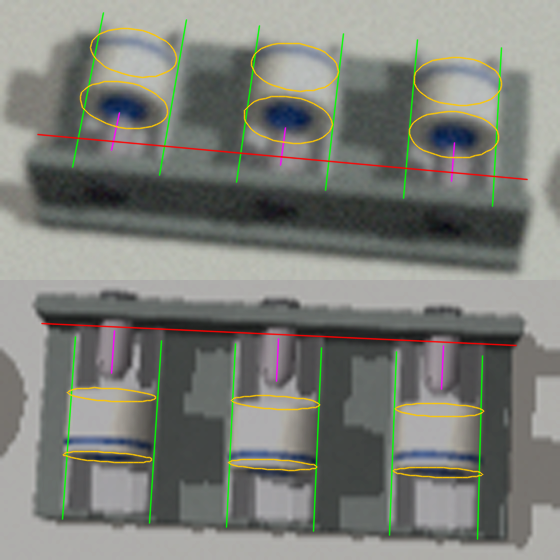

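The overlay fits both views to within 1–2 mm, with the rack at about (0.551, 0.079), yaw about -1.3° and the reels near rack x = 0. Next I'll turn the tool and move over the -y lane.

send_rows(
  steps=[
    {"turn": 0.85,"grip": 1},
    {"turn": 0.85},
    {"turn": 0.85},
    {"tx": 0.45,"ty": -0.82},
    {"tx": 0.45,"ty": -0.82},
    {"tx": 0.45,"ty": -0.82},
    {"tx": 0.45,"ty": -0.82},
    {"tx": 0.45,"ty": -0.82},
    {"tx": 0.45,"ty": -0.82},
    {"tx": 0.45,"ty": -0.82},
    {"tx": 0.45,"ty": -0.82},
    {"tx": 0.45,"ty": -0.82},
  ],
  newtons=5,
)

```text
validation failed for argument at $.st...
```

send_rows(
  steps=[
    {"tx": 0,"ty": 0,"tz": 0,"turn": 0.85,"grip": 1},
    {"tx": 0,"ty": 0,"tz": 0,"turn": 0.85,"grip": 1},
    {"tx": 0,"ty": 0,"tz": 0,"turn": 0.85,"grip": 1},
    {"tx": 0.45,"ty": -0.82,"tz": 0,"turn": 0,"grip": 1},
    {"tx": 0.45,"ty": -0.82,"tz": 0,"turn": 0,"grip": 1},
    {"tx": 0.45,"ty": -0.82,"tz": 0,"turn": 0,"grip": 1},
    {"tx": 0.45,"ty": -0.82,"tz": 0,"turn": 0,"grip": 1},
    {"tx": 0.45,"ty": -0.82,"tz": 0,"turn": 0,"grip": 1},
    {"tx": 0.45,"ty": -0.82,"tz": 0,"turn": 0,"grip": 1},
    {"tx": 0.45,"ty": -0.82,"tz": 0,"turn": 0,"grip": 1},
    {"tx": 0.45,"ty": -0.82,"tz": 0,"turn": 0,"grip": 1},
    {"tx": 0.45,"ty": -0.82,"tz": 0,"turn": 0,"grip": 1},
  ],
  newtons=5,
)

```text
time: 1.6
position: [0.466, -0.1757, 0.2364]
tool_rot: [3.141, -0.037, -0.0]
ft_force: [0.8, -0.0, -0.7]
grip_width: 1.002
grip_force: 0.0
```

send_rows(
  steps=[
    {"tx": 0.43,"ty": -0.84,"tz": 0,"turn": 0,"grip": 1},
    {"tx": 0.43,"ty": -0.84,"tz": 0,"turn": 0,"grip": 1},
    {"tx": 0.42,"ty": -0.85,"tz": 0,"turn": 0,"grip": 1},
    {"tx": 0,"ty": 0,"tz": 0.8,"turn": 0,"grip": 1},
    {"tx": 0,"ty": 0,"tz": 0.8,"turn": 0,"grip": 1},
    {"tx": 0,"ty": 0,"tz": 0.7,"turn": 0,"grip": 1},
    {"tx": 0,"ty": 0,"tz": 0.4,"turn": 0,"grip": 1},
    {"tx": 0,"ty": 0,"tz": 0.2,"turn": 0,"grip": 1},
    {"tx": 0,"ty": 0,"tz": 0,"turn": 0,"grip": 1},
  ],
)

```text
time: 2.72
position: [0.5454, -0.0273, 0.0621]
tool_rot: [-3.141, 0.036, 0.002]
ft_force: [0.4, 0.3, 0.1]
grip_width: 0.999
grip_force: 0.0
```

```bash
python3 - <<'E'
from bench import ctrl
import cv2,numpy as np
o=[]
for n,(u,v) in(("scene",(160,110)),("top",(240,170))):
    d=ctrl.get_image(n)["pixels"][v:v+150,u:u+200]; o.append(cv2.convertScaleAbs(cv2.resize(cv2.cvtColor(d,cv2.COLOR_RGB2BGR),None,fx=2,fy=2,interpolation=cv2.INTER_CUBIC),alpha=1.5))
cv2.imwrite("pics/g1.png",np.hstack(o))
E
```

```text
(no output)
```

View pics/g1.png

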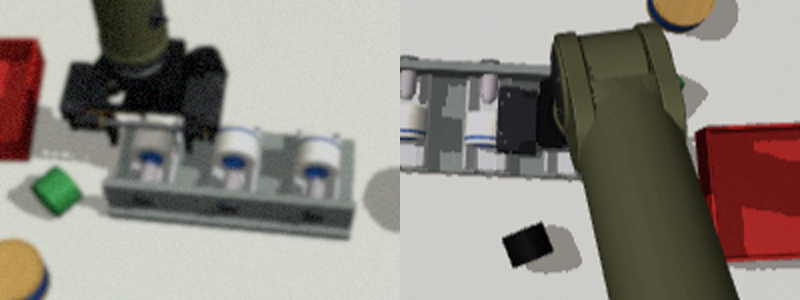

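The gripper straddles the -y lane's reel (scene crop (150,150)), and the spindle tip shows at about (150,185). Next I lower a little and close gently.

send_rows(
  steps=[
    {"tx": 0,"ty": 0.02,"tz": 0.08,"turn": 0,"grip": 1},
    {"tx": 0,"ty": 0,"tz": 0,"turn": 0,"grip": 0.4},
    {"tx": 0,"ty": 0,"tz": 0,"turn": 0,"grip": 0.4},
    {"tx": 0,"ty": 0,"tz": 0,"turn": 0,"grip": 0.4},
    {"tx": 0,"ty": 0,"tz": 0,"turn": 0,"grip": 0.4},
  ],
  newtons=5,
)

```text
time: 3.45
position: [0.5462, -0.0249, 0.0582]
tool_rot: [-3.137, 0.035, -0.001]
ft_force: [-1.1, 10.5, 2.5]
grip_width: 0.635
grip_force: 5.8
```

send_rows(
  steps=[
    {"tx": 0,"ty": -0.04,"tz": 0,"turn": 0,"grip": 0.4},
    {"tx": 0,"ty": 0,"tz": 0,"turn": 0,"grip": 0.4},
  ],
)

```text
time: 3.7
position: [0.5462, -0.0247, 0.0581]
tool_rot: [-3.14, 0.035, -0.001]
ft_force: [-0.2, 5.2, 2.5]
grip_width: 0.635
grip_force: 5.0
```

send_rows(
  steps=[
    {"tx": 0,"ty": -0.035,"tz": 0,"turn": 0,"grip": 0.4},
    {"tx": 0,"ty": 0,"tz": 0,"turn": 0,"grip": 0.4},
  ],
)

```text
time: 3.95
position: [0.5461, -0.0243, 0.0578]
tool_rot: [3.141, -0.037, 0.001]
ft_force: [0.8, 1.1, 1.1]
grip_width: 0.638
grip_force: 5.0
```

send_rows(
  steps=[
    {"tx": 0.1,"ty": 0,"tz": 0,"turn": 0,"grip": 0.4},
    {"tx": 0.1,"ty": 0,"tz": 0,"turn": 0,"grip": 0.4},
    {"tx": 0.1,"ty": 0,"tz": 0,"turn": 0,"grip": 0.4},
    {"tx": 0.05,"ty": 0,"tz": 0,"turn": 0,"grip": 0.4},
    {"tx": 0,"ty": 0,"tz": 0,"turn": 0,"grip": 0.4},
  ],
)

```text
time: 4.58
position: [0.5675, -0.0249, 0.0577]
tool_rot: [3.141, -0.037, 0.001]
ft_force: [-0.5, 0.4, 2.4]
grip_width: 0.638
grip_force: 5.0
```

Free so far over 21 mm. I continue in small steps.

send_rows(
  steps=[
    {"tx": 0.06,"ty": 0,"tz": 0,"turn": 0,"grip": 0.4},
    {"tx": 0.06,"ty": 0,"tz": 0,"turn": 0,"grip": 0.4},
    {"tx": 0,"ty": 0,"tz": 0,"turn": 0,"grip": 0.4},
  ],
)

```text
time: 4.95
position: [0.5747, -0.025, 0.0577]
tool_rot: [3.141, -0.037, 0.002]
ft_force: [0.2, -0.3, 0.1]
grip_width: 0.634
grip_force: 5.0
```

send_rows(
  steps=[
    {"tx": 0.06,"ty": 0,"tz": 0,"turn": 0,"grip": 0.4},
    {"tx": 0.06,"ty": 0,"tz": 0,"turn": 0,"grip": 0.4},
    {"tx": 0,"ty": 0,"tz": 0,"turn": 0,"grip": 0.4},
  ],
)

```text
time: 5.32
position: [0.582, -0.0252, 0.0577]
tool_rot: [3.141, -0.037, 0.002]
ft_force: [0.1, -0.5, -0.3]
grip_width: 0.638
grip_force: 5.0
```

send_rows(
  steps=[
    {"tx": 0.05,"ty": 0,"tz": 0,"turn": 0,"grip": 0.4},
    {"tx": 0.03,"ty": 0,"tz": 0,"turn": 0,"grip": 0.4},
    {"tx": 0,"ty": 0,"tz": 0,"turn": 0,"grip": 0.4},
  ],
)

```text
time: 5.7
position: [0.5864, -0.0253, 0.0577]
tool_rot: [3.141, -0.037, 0.001]
ft_force: [-1.3, -0.7, 1.8]
grip_width: 0.64
grip_force: 5.0
```

send_rows(
  steps=[
    {"tx": 0.03,"ty": 0,"tz": 0,"turn": 0,"grip": 0.4},
    {"tx": 0.02,"ty": 0,"tz": 0,"turn": 0,"grip": 0.4},
    {"tx": 0,"ty": 0,"tz": 0,"turn": 0,"grip": 0.4},
  ],
)

```text
time: 6.08
position: [0.5893, -0.0253, 0.0577]
tool_rot: [3.141, -0.037, 0.0]
ft_force: [-0.8, -1.9, 0.2]
grip_width: 0.637
grip_force: 5.0
```

```bash
python3 - <<'E'
from bench import ctrl
import cv2
d=ctrl.get_image("scene")["pixels"][155:235,195:345]
cv2.imwrite("pics/g2.png",cv2.convertScaleAbs(cv2.resize(cv2.cvtColor(d,cv2.COLOR_RGB2BGR),None,fx=5,fy=5,interpolation=cv2.INTER_CUBIC),alpha=1.5))
E
```

```text
(no output)
```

View pics/g2.png

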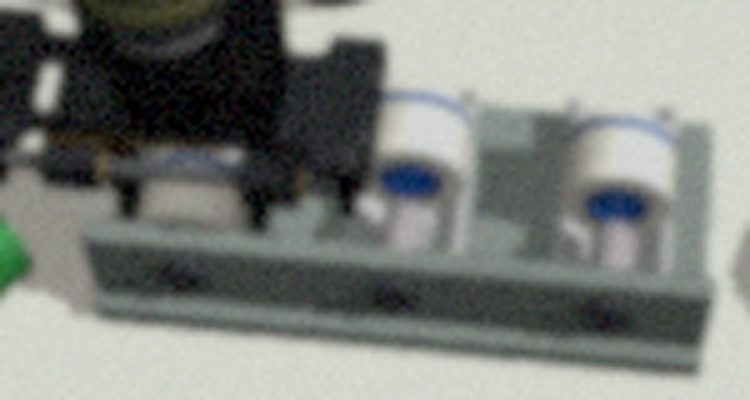

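The reel is on and close to the plate, with the spindle hidden (crop (190,200)), but there is no contact force yet. I continue until it touches.

send_rows(
  steps=[
    {"tx": 0.03,"ty": 0,"tz": 0,"turn": 0,"grip": 0.4},
    {"tx": 0.03,"ty": 0,"tz": 0,"turn": 0,"grip": 0.4},
    {"tx": 0,"ty": 0,"tz": 0,"turn": 0,"grip": 0.4},
  ],
)

```text
time: 6.5
position: [0.5923, -0.0254, 0.0576]
tool_rot: [3.141, -0.037, -0.002]
ft_force: [-2.8, -2.4, 3.3]
grip_width: 0.634
grip_force: 5.0
```

send_rows(
  steps=[
    {"tx": 0.03,"ty": 0,"tz": 0,"turn": 0,"grip": 0.4},
    {"tx": 0,"ty": 0,"tz": 0,"turn": 0,"grip": 0.4},
  ],
)

```text
time: 6.75
position: [0.5932, -0.0254, 0.0573]
tool_rot: [3.141, -0.037, -0.005]
ft_force: [-4.4, -1.6, 3.5]
grip_width: 0.636
grip_force: 5.0
```

send_rows(
  steps=[
    {"tx": -0.04,"ty": 0,"tz": 0,"turn": 0,"grip": 0.4},
    {"tx": 0,"ty": 0,"tz": 0,"turn": 0,"grip": 0.95},
    {"tx": 0,"ty": 0,"tz": 0,"turn": 0,"grip": 0.95},
    {"tx": 0,"ty": 0,"tz": -0.5,"turn": 0,"grip": 0.95},
    {"tx": 0,"ty": 0,"tz": -0.6,"turn": 0,"grip": 0.95},
    {"tx": -0.4,"ty": -0.85,"tz": 0,"turn": 0,"grip": 1},
    {"tx": -0.38,"ty": -0.9,"tz": 0,"turn": 0,"grip": 1},
    {"tx": 0,"ty": 0,"tz": 0,"turn": 0,"grip": 1},
  ],
)

```text
time: 7.75
position: [0.546, 0.0878, 0.1244]
tool_rot: [-3.139, 0.021, -0.001]
ft_force: [0.3, -0.3, 0.5]
grip_width: 0.999
grip_force: 0.0
```

```bash
python3 - <<'E'
from bench import ctrl
import cv2,numpy as np
o=[]
for n,(u,v) in(("scene",(205,160)),("top",(290,190))):
    D=ctrl.get_image(n); np.savez(f"pics/{n}3.npz",**D); d=D["pixels"][v:v+75,u:u+75]; o.append(cv2.convertScaleAbs(cv2.resize(cv2.cvtColor(d,cv2.COLOR_RGB2BGR),None,fx=5,fy=5,interpolation=cv2.INTER_CUBIC),alpha=1.5))
cv2.imwrite("pics/g3.png",np.hstack(o))
E
```

```text
(no output)
```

View pics/g3.png

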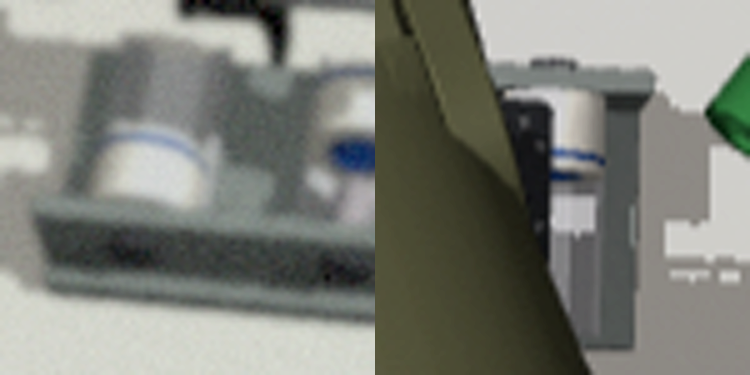

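Reel 3 sits flush against the plate. In the top crop its upper edge, at about row 88, meets the plate's front edge, and in the scene crop its end at about row 208 meets the plate. So it is home. Next is the middle lane.

```bash
python3 - <<'E'
from bench import ctrl
s=ctrl.get_state();print(s["time"],s["position"],s["tool_rot"],s["qd"].round(3))
E
```

```text
7.85 [0.54787696 0.0818776  0.12401376] [ 3.14119977e+00 -3.27487091e-02  1.56345468e-03] [ 0.026  0.011  0.038 -0.011  0.008  0.003 -0.   ]
```

send_rows(
  steps=[
    {"tx": 0,"ty": 0,"tz": 0.4,"turn": 0,"grip": 1},
    {"tx": 0,"ty": 0,"tz": 0.4,"turn": 0,"grip": 1},
    {"tx": 0,"ty": 0,"tz": 0.3,"turn": 0,"grip": 1},
    {"tx": 0,"ty": 0,"tz": 0,"turn": 0,"grip": 1},
    {"tx": 0,"ty": 0,"tz": 0,"turn": 0,"grip": 1},
  ],
)

```text
time: 8.48
position: [0.5485, 0.0808, 0.0584]
tool_rot: [-3.141, 0.037, -0.002]
ft_force: [0.6, 0.1, -0.1]
grip_width: 0.999
grip_force: 0.0
```

send_rows(
  steps=[
    {"tx": 0,"ty": 0,"tz": 0,"turn": 0,"grip": 0.4},
    {"tx": 0,"ty": 0,"tz": 0,"turn": 0,"grip": 0.4},
    {"tx": 0,"ty": 0,"tz": 0,"turn": 0,"grip": 0.4},
    {"tx": 0,"ty": 0,"tz": 0,"turn": 0,"grip": 0.4},
  ],
  newtons=5,
)

```text
time: 8.98
position: [0.5478, 0.0808, 0.0579]
tool_rot: [3.141, -0.036, 0.0]
ft_force: [-0.5, -5.8, 2.4]
grip_width: 0.637
grip_force: 5.0
```

send_rows(
  steps=[
    {"tx": 0.1,"ty": 0,"tz": 0,"turn": 0,"grip": 0.4},
    {"tx": 0.1,"ty": 0,"tz": 0,"turn": 0,"grip": 0.4},
    {"tx": 0.1,"ty": 0,"tz": 0,"turn": 0,"grip": 0.4},
    {"tx": 0,"ty": 0,"tz": 0,"turn": 0,"grip": 0.4},
  ],
)

```text
time: 9.48
position: [0.5671, 0.0803, 0.0578]
tool_rot: [-3.141, 0.037, -0.003]
ft_force: [0.6, -1.6, 1.0]
grip_width: 0.633
grip_force: 5.0
```

send_rows(
  steps=[
    {"tx": 0.06,"ty": 0.01,"tz": 0,"turn": 0,"grip": 0.4},
    {"tx": 0.06,"ty": 0,"tz": 0,"turn": 0,"grip": 0.4},
    {"tx": 0,"ty": 0,"tz": 0,"turn": 0,"grip": 0.4},
  ],
)

```text
time: 9.85
position: [0.5735, 0.08, 0.0578]
tool_rot: [-3.141, 0.036, -0.001]
ft_force: [-0.3, 0.6, 2.9]
grip_width: 0.636
grip_force: 5.0
```

send_rows(
  steps=[
    {"tx": 0.05,"ty": 0,"tz": 0,"turn": 0,"grip": 0.4},
    {"tx": 0.05,"ty": 0,"tz": 0,"turn": 0,"grip": 0.4},
    {"tx": 0,"ty": 0,"tz": 0,"turn": 0,"grip": 0.4},
  ],
)

```text
time: 10.22
position: [0.5795, 0.0799, 0.0578]
tool_rot: [-3.141, 0.036, -0.001]
ft_force: [-0.6, 0.6, 2.0]
grip_width: 0.635
grip_force: 5.0
```

send_rows(
  steps=[
    {"tx": 0.04,"ty": 0,"tz": 0,"turn": 0,"grip": 0.4},
    {"tx": 0.03,"ty": 0,"tz": 0,"turn": 0,"grip": 0.4},
    {"tx": 0,"ty": 0,"tz": 0,"turn": 0,"grip": 0.4},
  ],
)

```text
time: 10.6
position: [0.5834, 0.0798, 0.0578]
tool_rot: [-3.141, 0.036, -0.001]
ft_force: [-1.1, 1.6, 3.4]
grip_width: 0.637
grip_force: 5.0
```

send_rows(
  steps=[
    {"tx": 0.04,"ty": 0,"tz": 0,"turn": 0,"grip": 0.4},
    {"tx": 0,"ty": 0,"tz": 0,"turn": 0,"grip": 0.4},
  ],
)

```text
time: 10.85
position: [0.5859, 0.0798, 0.0578]
tool_rot: [-3.141, 0.036, -0.001]
ft_force: [-1.2, 1.8, 2.9]
grip_width: 0.638
grip_force: 5.0
```

send_rows(
  steps=[
    {"tx": 0.04,"ty": 0,"tz": 0,"turn": 0,"grip": 0.4},
    {"tx": 0,"ty": 0,"tz": 0,"turn": 0,"grip": 0.4},
  ],
)

```text
time: 11.1
position: [0.5883, 0.0797, 0.0577]
tool_rot: [-3.141, 0.036, -0.001]
ft_force: [-1.6, 2.2, 3.1]
grip_width: 0.637
grip_force: 5.0
```

send_rows(
  steps=[
    {"tx": 0.05,"ty": 0.01,"tz": 0,"turn": 0,"grip": 0.4},
    {"tx": 0.03,"ty": 0,"tz": 0,"turn": 0,"grip": 0.4},
    {"tx": 0,"ty": 0,"tz": 0,"turn": 0,"grip": 0.4},
  ],
)

```text
time: 11.48
position: [0.5931, 0.0795, 0.0578]
tool_rot: [-3.14, 0.036, -0.001]
ft_force: [-0.3, 5.3, 3.0]
grip_width: 0.639
grip_force: 5.0
```

send_rows(
  steps=[
    {"tx": 0.04,"ty": 0,"tz": 0,"turn": 0,"grip": 0.4},
    {"tx": 0,"ty": 0,"tz": 0,"turn": 0,"grip": 0.4},
  ],
)

```text
time: 11.72
position: [0.5953, 0.0794, 0.0578]
tool_rot: [-3.14, 0.036, -0.001]
ft_force: [-0.7, 4.0, 2.4]
grip_width: 0.635
grip_force: 5.0
```

send_rows(
  steps=[
    {"tx": 0.03,"ty": -0.03,"tz": 0,"turn": 0,"grip": 0.4},
    {"tx": 0,"ty": 0,"tz": 0,"turn": 0,"grip": 0.4},
  ],
)

```text
time: 11.98
position: [0.5971, 0.0794, 0.0577]
tool_rot: [3.14, -0.037, -0.0]
ft_force: [-2.2, 1.2, 3.1]
grip_width: 0.632
grip_force: 5.0
```

send_rows(
  steps=[
    {"tx": 0.03,"ty": 0,"tz": 0,"turn": 0,"grip": 0.4},
    {"tx": 0,"ty": 0,"tz": 0,"turn": 0,"grip": 0.4},
  ],
)

```text
time: 12.22
position: [0.5991, 0.0794, 0.0577]
tool_rot: [3.14, -0.037, 0.0]
ft_force: [-1.3, -0.4, 3.6]
grip_width: 0.634
grip_force: 5.0
```

send_rows(
  steps=[
    {"tx": 0.03,"ty": 0,"tz": 0,"turn": 0,"grip": 0.4},
    {"tx": 0,"ty": 0,"tz": 0,"turn": 0,"grip": 0.4},
  ],
)

```text
time: 12.48
position: [0.5998, 0.0794, 0.0573]
tool_rot: [3.14, -0.037, -0.003]
ft_force: [-4.5, -1.3, 4.5]
grip_width: 0.634
grip_force: 5.0
```

send_rows(
  steps=[
    {"tx": 0.03,"ty": 0,"tz": 0,"turn": 0,"grip": 0.4},
    {"tx": 0,"ty": 0,"tz": 0,"turn": 0,"grip": 0.4},
  ],
)

```text
time: 12.72
position: [0.6011, 0.0794, 0.0569]
tool_rot: [3.14, -0.037, -0.005]
ft_force: [-4.2, -1.9, 2.8]
grip_width: 0.638
grip_force: 5.0
```

```bash
python3 - <<'E'
from bench import ctrl
import cv2
d=ctrl.get_image("scene")["pixels"][155:235,195:345]
cv2.imwrite("pics/g4.png",cv2.convertScaleAbs(cv2.resize(cv2.cvtColor(d,cv2.COLOR_RGB2BGR),None,fx=5,fy=5,interpolation=cv2.INTER_CUBIC),alpha=1.5))
E
```

```text
(no output)
```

View pics/g4.png

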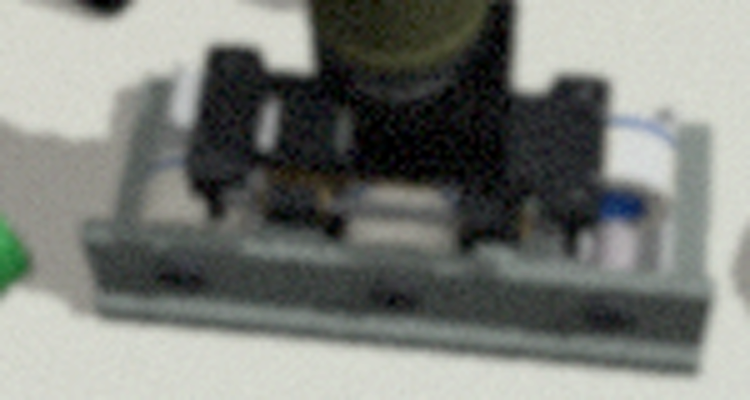

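Reel 2 is also against the plate (crop (395,245)). Contact force appeared after 52 mm of travel, so it is home. I release it and go to the +y lane.

send_rows(
  steps=[
    {"tx": -0.04,"ty": 0,"tz": 0,"turn": 0,"grip": 0.4},
    {"tx": 0,"ty": 0,"tz": 0,"turn": 0,"grip": 0.95},
    {"tx": 0,"ty": 0,"tz": 0,"turn": 0,"grip": 0.95},
    {"tx": 0,"ty": 0,"tz": -0.5,"turn": 0,"grip": 0.95},
    {"tx": 0,"ty": 0,"tz": -0.6,"turn": 0,"grip": 0.95},
    {"tx": -0.3,"ty": -0.6,"tz": 0,"turn": 0,"grip": 1},
    {"tx": -0.3,"ty": -0.6,"tz": 0,"turn": 0,"grip": 1},
    {"tx": -0.28,"ty": -0.55,"tz": 0,"turn": 0,"grip": 1},
    {"tx": 0,"ty": 0,"tz": 0.5,"turn": 0,"grip": 1},
    {"tx": 0,"ty": 0,"tz": 0.5,"turn": 0,"grip": 1},
    {"tx": 0,"ty": 0,"tz": 0.08,"turn": 0,"grip": 1},
    {"tx": 0,"ty": 0,"tz": 0,"turn": 0,"grip": 1},
  ],
)

```text
time: 14.28
position: [0.55, 0.1867, 0.0594]
tool_rot: [-3.141, 0.037, -0.001]
ft_force: [-0.1, 0.1, 0.5]
grip_width: 1.0
grip_force: 0.0
```

send_rows(
  steps=[
    {"tx": 0,"ty": 0,"tz": 0,"turn": 0,"grip": 1},
    {"tx": 0,"ty": 0,"tz": 0,"turn": 0,"grip": 0.4},
    {"tx": 0,"ty": 0,"tz": 0,"turn": 0,"grip": 0.4},
    {"tx": 0,"ty": 0,"tz": 0,"turn": 0,"grip": 0.4},
    {"tx": 0,"ty": 0,"tz": 0,"turn": 0,"grip": 0.4},
  ],
)

```text
time: 14.9
position: [0.5496, 0.1858, 0.059]
tool_rot: [3.14, -0.037, -0.0]
ft_force: [-1.1, -5.1, -0.1]
grip_width: 0.635
grip_force: 5.4
```

Force is -y, so I shift -y 2 mm and slide.

send_rows(
  steps=[
    {"tx": 0,"ty": 0.03,"tz": 0,"turn": 0,"grip": 0.4},
    {"tx": 0.1,"ty": 0,"tz": 0,"turn": 0,"grip": 0.4},
    {"tx": 0.1,"ty": 0,"tz": 0,"turn": 0,"grip": 0.4},
    {"tx": 0.1,"ty": 0,"tz": 0,"turn": 0,"grip": 0.4},
    {"tx": 0,"ty": 0,"tz": 0,"turn": 0,"grip": 0.4},
  ],
)

```text
time: 15.52
position: [0.5688, 0.185, 0.0592]
tool_rot: [-3.14, 0.036, -0.003]
ft_force: [0.9, 3.5, 1.1]
grip_width: 0.632
grip_force: 5.0
```

send_rows(
  steps=[
    {"tx": 0.05,"ty": 0,"tz": 0,"turn": 0,"grip": 0.4},
    {"tx": 0.05,"ty": 0,"tz": 0,"turn": 0,"grip": 0.4},
    {"tx": 0,"ty": 0,"tz": 0,"turn": 0,"grip": 0.4},
  ],
)

```text
time: 15.9
position: [0.5738, 0.1848, 0.0591]
tool_rot: [-3.141, 0.036, -0.001]
ft_force: [-1.1, 4.9, 1.5]
grip_width: 0.635
grip_force: 5.0
```

send_rows(
  steps=[
    {"tx": 0.05,"ty": 0,"tz": 0,"turn": 0,"grip": 0.4},
    {"tx": 0,"ty": 0,"tz": 0,"turn": 0,"grip": 0.4},
  ],
)

```text
time: 16.15
position: [0.5767, 0.1847, 0.0591]
tool_rot: [-3.141, 0.036, -0.001]
ft_force: [-0.7, 5.9, 1.4]
grip_width: 0.632
grip_force: 5.0
```

send_rows(
  steps=[
    {"tx": 0.05,"ty": 0,"tz": 0,"turn": 0,"grip": 0.4},
    {"tx": 0,"ty": 0,"tz": 0,"turn": 0,"grip": 0.4},
  ],
)

```text
time: 16.4
position: [0.5786, 0.1848, 0.0588]
tool_rot: [-3.141, 0.035, 0.003]
ft_force: [-2.6, 5.0, 3.1]
grip_width: 0.64
grip_force: 5.0
```

send_rows(
  steps=[
    {"tx": 0,"ty": -0.035,"tz": 0,"turn": 0,"grip": 0.4},
    {"tx": 0,"ty": 0,"tz": 0,"turn": 0,"grip": 0.4},
  ],
)

```text
time: 16.65
position: [0.5788, 0.1849, 0.0586]
tool_rot: [3.139, -0.037, -0.003]
ft_force: [-5.2, 0.4, 4.8]
grip_width: 0.631
grip_force: 5.0
```

send_rows(
  steps=[
    {"tx": 0.03,"ty": 0,"tz": 0,"turn": 0,"grip": 0.4},
    {"tx": 0,"ty": 0,"tz": 0,"turn": 0,"grip": 0.4},
  ],
)

```text
time: 16.9
position: [0.5801, 0.185, 0.0582]
tool_rot: [3.139, -0.037, -0.005]
ft_force: [-5.1, 0.7, 2.9]
grip_width: 0.636
grip_force: 5.0
```

Resistance of about 5 N appears after only about 29 mm of travel, with no side load, where the other two went 46 and 52 mm. Reel 1 is a misfit, so I firm the grip and draw it straight back off.

send_rows(
  steps=[
    {"tx": -0.03,"ty": 0,"tz": 0,"turn": 0,"grip": 0.4},
    {"tx": 0,"ty": 0,"tz": 0,"turn": 0,"grip": 0.4},
    {"tx": -0.12,"ty": 0,"tz": 0,"turn": 0,"grip": 0.4},
    {"tx": -0.15,"ty": 0,"tz": 0,"turn": 0,"grip": 0.4},
    {"tx": -0.15,"ty": 0,"tz": 0,"turn": 0,"grip": 0.4},
    {"tx": -0.15,"ty": 0,"tz": 0,"turn": 0,"grip": 0.4},
    {"tx": -0.1,"ty": 0,"tz": 0,"turn": 0,"grip": 0.4},
    {"tx": 0,"ty": 0,"tz": 0,"turn": 0,"grip": 0.4},
  ],
  newtons=15,
)

```text
time: 17.9
position: [0.539, 0.1869, 0.0591]
tool_rot: [3.141, -0.036, 0.0]
ft_force: [-0.3, -1.0, -1.2]
grip_width: 0.634
grip_force: 15.0
```

```bash
python3 - <<'E'
from h import *
for a,b in [((108,131),(473,298)),((182,130),(394,301)),((174,188),(390,234)),((101,187),(468,231))]: print(tri(a,b))
from bench import ctrl
D=ctrl.get_image("scene");d=D["pixels"][155:235,195:345]
cv2.imwrite("pics/g5.png",cv2.convertScaleAbs(cv2.resize(cv2.cvtColor(d,cv2.COLOR_RGB2BGR),None,fx=5,fy=5,interpolation=cv2.INTER_CUBIC),alpha=1.5))
E
```

```text
(array([ 0.40070194, -0.40814674,  0.03396651]), np.float64(0.004638260850519055))
(array([ 0.38786646, -0.20174692,  0.04448485]), np.float64(0.00027732019440321955))
(array([ 0.55936697, -0.19889242,  0.01418883]), np.float64(0.003576207278136015))
(array([ 0.57124249, -0.39927973,  0.01380965]), np.float64(0.008750831631712176))
```

View pics/g5.png

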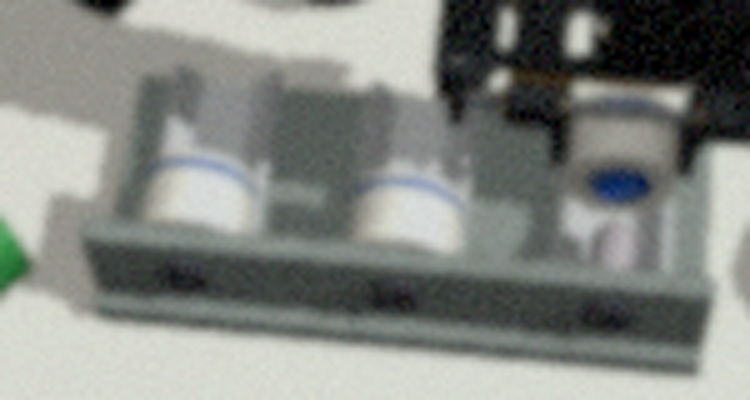

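The picture shows reels 3 (205,195) and 2 (410,215) both flush at the plate, with their stripes the same distance from it. Reel 1 (620,150) is drawn off, clear of its spindle. I now lift it and carry it to the tray.

send_rows(
  steps=[
    {"tx": 0,"ty": 0,"tz": -0.4,"turn": 0,"grip": 0.4},
    {"tx": 0,"ty": 0,"tz": -0.8,"turn": 0,"grip": 0.4},
    {"tx": 0,"ty": 0,"tz": -0.8,"turn": 0,"grip": 0.4},
    {"tx": -0.05,"ty": 0.4,"tz": 0,"turn": 0,"grip": 0.4},
    {"tx": -0.1,"ty": 0.7,"tz": 0,"turn": 0,"grip": 0.4},
    {"tx": -0.1,"ty": 0.8,"tz": 0,"turn": 0,"grip": 0.4},
    {"tx": -0.1,"ty": 0.8,"tz": 0,"turn": 0,"grip": 0.4},
    {"tx": -0.1,"ty": 0.8,"tz": 0,"turn": 0,"grip": 0.4},
    {"tx": -0.1,"ty": 0.8,"tz": 0,"turn": 0,"grip": 0.4},
    {"tx": -0.1,"ty": 0.8,"tz": 0,"turn": 0,"grip": 0.4},
    {"tx": -0.05,"ty": 0.8,"tz": 0,"turn": 0,"grip": 0.4},
    {"tx": -0.05,"ty": 0.8,"tz": 0,"turn": 0,"grip": 0.4},
  ],
)

```text
time: 19.45
position: [0.4852, -0.2152, 0.179]
tool_rot: [3.141, -0.036, 0.001]
ft_force: [0.5, 0.9, -1.4]
grip_width: 0.634
grip_force: 15.0
```

send_rows(
  steps=[
    {"tx": -0.05,"ty": 0.8,"tz": 0,"turn": 0,"grip": 0.4},
    {"tx": 0,"ty": 0.5,"tz": 0,"turn": 0,"grip": 0.4},
    {"tx": 0,"ty": 0,"tz": 0,"turn": 0,"grip": 0.4},
    {"tx": 0,"ty": 0,"tz": 0,"turn": 0,"grip": 0.4},
    {"tx": 0,"ty": 0,"tz": 0,"turn": 0,"grip": 0.4},
  ],
)

```text
time: 20.08
position: [0.4809, -0.2901, 0.179]
tool_rot: [-3.141, 0.033, -0.0]
ft_force: [0.3, 0.8, -1.3]
grip_width: 0.635
grip_force: 15.0
```

send_rows(
  steps=[
    {"tx": 0,"ty": 0,"tz": 0.7,"turn": 0,"grip": 0.4},
    {"tx": 0,"ty": 0,"tz": 0.7,"turn": 0,"grip": 0.4},
    {"tx": 0,"ty": 0,"tz": 0.5,"turn": 0,"grip": 0.4},
    {"tx": 0,"ty": 0,"tz": 0.2,"turn": 0,"grip": 0.4},
    {"tx": 0,"ty": 0,"tz": 0.1,"turn": 0,"grip": 0.4},
    {"tx": 0,"ty": 0,"tz": 0.05,"turn": 0,"grip": 0.4},
    {"tx": 0,"ty": 0,"tz": 0,"turn": 0,"grip": 0.4},
    {"tx": 0,"ty": 0,"tz": 0,"turn": 0,"grip": 0.4},
  ],
)

```text
time: 21.08
position: [0.4808, -0.2921, 0.0448]
tool_rot: [3.14, -0.037, 0.002]
ft_force: [-0.9, 1.1, -0.5]
grip_width: 0.634
grip_force: 15.0
```

send_rows(
  steps=[
    {"tx": 0,"ty": 0,"tz": 0.05,"turn": 0,"grip": 0.4},
    {"tx": 0,"ty": 0,"tz": 0,"turn": 0,"grip": 0.4},
    {"tx": 0,"ty": 0,"tz": 0,"turn": 0,"grip": 0.7},
    {"tx": 0,"ty": 0,"tz": 0,"turn": 0,"grip": 0.85},
    {"tx": 0,"ty": 0,"tz": 0,"turn": 0,"grip": 0.85},
    {"tx": 0,"ty": 0,"tz": -0.5,"turn": 0,"grip": 0.85},
    {"tx": 0,"ty": 0,"tz": -0.9,"turn": 0,"grip": 0.85},
    {"tx": 0,"ty": 0,"tz": -0.9,"turn": 0,"grip": 0.85},
    {"tx": -0.4,"ty": 0.8,"tz": 0,"turn": 0,"grip": 1},
    {"tx": -0.4,"ty": 0.8,"tz": 0,"turn": 0,"grip": 1},
    {"tx": -0.4,"ty": 0.8,"tz": 0,"turn": 0,"grip": 1},
    {"tx": -0.4,"ty": 0.8,"tz": 0,"turn": 0,"grip": 1},
  ],
)

```text
time: 22.58
position: [0.379, -0.4828, 0.1792]
tool_rot: [3.141, -0.036, 0.001]
ft_force: [1.2, -0.2, 0.3]
grip_width: 0.993
grip_force: 0.0
```

send_rows(
  steps=[
    {"tx": -0.4,"ty": 0.6,"tz": 0,"turn": 0,"grip": 1},
    {"tx": 0,"ty": 0,"tz": 0,"turn": 0,"grip": 1},
    {"tx": 0,"ty": 0,"tz": 0,"turn": 0,"grip": 1},
  ],
)

```text
time: 22.95
position: [0.3556, -0.5162, 0.1788]
tool_rot: [-3.141, 0.036, -0.001]
ft_force: [0.7, -0.1, 1.0]
grip_width: 1.0
grip_force: 0.0
```

```bash
python3 - <<'E'
from bench import ctrl
import cv2,numpy as np
o=[]
for n,(u,v) in(("scene",(90,110)),("top",(220,190))):
    d=ctrl.get_image(n)["pixels"][v:v+130,u:u+260]; o.append(cv2.convertScaleAbs(cv2.resize(cv2.cvtColor(d,cv2.COLOR_RGB2BGR),None,fx=2.3,fy=2.3,interpolation=cv2.INTER_CUBIC),alpha=1.5))
cv2.imwrite("pics/fin.png",np.vstack(o))
E
```

```text
(no output)
```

View pics/fin.png

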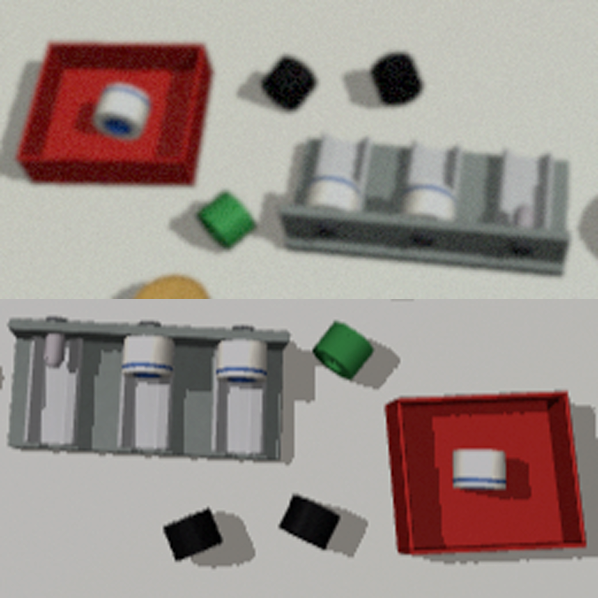

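The picture shows reel 1 in the tray (scene (122,110), top (480,468)), reels 2 and 3 at the plate, and everything else in place. I backed off a little before letting go of each homed reel, and there is plenty of time left. So I'll press both lightly home from behind with closed fingers.

send_rows(
  steps=[
    {"tx": 0.25,"ty": -0.75,"tz": 0,"turn": 0,"grip": 0},
    {"tx": 0.25,"ty": -0.75,"tz": 0,"turn": 0,"grip": 0},
    {"tx": 0.25,"ty": -0.75,"tz": 0,"turn": 0,"grip": 0},
    {"tx": 0.25,"ty": -0.75,"tz": 0,"turn": 0,"grip": 0},
    {"tx": 0.25,"ty": -0.75,"tz": 0,"turn": 0,"grip": 0},
    {"tx": 0.25,"ty": -0.75,"tz": 0,"turn": 0,"grip": 0},
    {"tx": 0.25,"ty": -0.75,"tz": 0,"turn": 0,"grip": 0},
    {"tx": 0.25,"ty": -0.75,"tz": 0,"turn": 0,"grip": 0},
    {"tx": 0.25,"ty": -0.75,"tz": 0,"turn": 0,"grip": 0},
    {"tx": 0.25,"ty": -0.75,"tz": 0,"turn": 0,"grip": 0},
    {"tx": 0.2,"ty": -0.75,"tz": 0,"turn": 0,"grip": 0},
    {"tx": 0,"ty": 0,"tz": 0,"turn": 0,"grip": 0},
  ],
)

```text
time: 24.55
position: [0.529, -0.0191, 0.1795]
tool_rot: [-3.14, 0.02, -0.002]
ft_force: [0.3, -0.9, 0.3]
grip_width: 0.005
grip_force: 0.0
```

send_rows(
  steps=[
    {"tx": 0,"ty": 0,"tz": 0,"turn": 0,"grip": 0},
    {"tx": 0,"ty": 0,"tz": 0.7,"turn": 0,"grip": 0},
    {"tx": 0,"ty": 0,"tz": 0.7,"turn": 0,"grip": 0},
    {"tx": 0,"ty": 0,"tz": 0.5,"turn": 0,"grip": 0},
    {"tx": 0,"ty": 0,"tz": 0.05,"turn": 0,"grip": 0},
    {"tx": 0,"ty": 0,"tz": 0,"turn": 0,"grip": 0},
  ],
)

```text
time: 25.3
position: [0.529, -0.0265, 0.0628]
tool_rot: [3.141, -0.038, 0.002]
ft_force: [-0.6, -0.0, 1.0]
grip_width: 0.006
grip_force: 0.0
```

Now approach gently; contact is expected at about x = 0.563.

send_rows(
  steps=[
    {"tx": 0.2,"ty": -0.03,"tz": 0,"turn": 0,"grip": 0},
    {"tx": 0.2,"ty": 0,"tz": 0,"turn": 0,"grip": 0},
    {"tx": 0.08,"ty": 0,"tz": 0,"turn": 0,"grip": 0},
    {"tx": 0,"ty": 0,"tz": 0,"turn": 0,"grip": 0},
  ],
)

```text
time: 25.8
position: [0.5578, -0.0245, 0.062]
tool_rot: [-3.141, 0.036, 0.0]
ft_force: [1.0, 0.2, -0.6]
grip_width: 0.006
grip_force: 0.0
```

send_rows(
  steps=[
    {"tx": 0.05,"ty": 0,"tz": 0,"turn": 0,"grip": 0},
    {"tx": 0.03,"ty": 0,"tz": 0,"turn": 0,"grip": 0},
    {"tx": 0,"ty": 0,"tz": 0,"turn": 0,"grip": 0},
  ],
)

```text
time: 26.18
position: [0.5621, -0.0248, 0.0619]
tool_rot: [3.141, -0.036, -0.0]
ft_force: [1.1, 0.1, 0.6]
grip_width: 0.007
grip_force: 0.0
```

send_rows(
  steps=[
    {"tx": 0.04,"ty": 0,"tz": 0,"turn": 0,"grip": 0},
    {"tx": 0,"ty": 0,"tz": 0,"turn": 0,"grip": 0},
  ],
)

```text
time: 26.42
position: [0.5647, -0.0249, 0.062]
tool_rot: [3.141, -0.037, 0.0]
ft_force: [-0.3, -0.6, -0.6]
grip_width: 0.006
grip_force: 0.0
```

send_rows(
  steps=[
    {"tx": 0.04,"ty": 0,"tz": 0,"turn": 0,"grip": 0},
    {"tx": 0,"ty": 0,"tz": 0,"turn": 0,"grip": 0},
  ],
)

```text
time: 26.68
position: [0.5653, -0.0248, 0.0616]
tool_rot: [3.141, -0.037, -0.006]
ft_force: [-6.3, 0.2, 3.1]
grip_width: 0.008
grip_force: 2.6
```

send_rows(
  steps=[
    {"tx": 0.03,"ty": 0,"tz": 0,"turn": 0,"grip": 0},
    {"tx": 0,"ty": 0,"tz": 0,"turn": 0,"grip": 0},
  ],
)

```text
time: 26.92
position: [0.5653, -0.0248, 0.0614]
tool_rot: [3.141, -0.036, -0.012]
ft_force: [-10.1, 0.2, 6.5]
grip_width: 0.001
grip_force: 4.9
```

send_rows(
  steps=[
    {"tx": -0.3,"ty": 0,"tz": 0,"turn": 0,"grip": 0},
    {"tx": -0.2,"ty": 0,"tz": -0.2,"turn": 0,"grip": 0},
    {"tx": 0,"ty": -0.5,"tz": 0,"turn": 0,"grip": 0},
    {"tx": 0,"ty": -0.75,"tz": 0,"turn": 0,"grip": 0},
    {"tx": 0,"ty": -0.5,"tz": 0,"turn": 0,"grip": 0},
    {"tx": 0,"ty": 0,"tz": 0.2,"turn": 0,"grip": 0},
    {"tx": 0,"ty": 0,"tz": 0,"turn": 0,"grip": 0},
    {"tx": 0.2,"ty": 0,"tz": 0,"turn": 0,"grip": 0},
    {"tx": 0.15,"ty": 0,"tz": 0,"turn": 0,"grip": 0},
    {"tx": 0,"ty": 0,"tz": 0,"turn": 0,"grip": 0},
  ],
)

```text
time: 28.18
position: [0.5634, 0.0796, 0.0621]
tool_rot: [-3.141, 0.039, -0.001]
ft_force: [-0.2, 0.2, -0.1]
grip_width: 0.003
grip_force: 0.0
```

send_rows(
  steps=[
    {"tx": 0.04,"ty": 0,"tz": 0,"turn": 0,"grip": 0},
    {"tx": 0,"ty": 0,"tz": 0,"turn": 0,"grip": 0},
  ],
)

```text
time: 28.42
position: [0.5645, 0.0802, 0.0619]
tool_rot: [3.141, -0.036, -0.0]
ft_force: [0.6, 0.2, -0.4]
grip_width: 0.01
grip_force: 0.0
```

send_rows(
  steps=[
    {"tx": 0.04,"ty": 0,"tz": 0,"turn": 0,"grip": 0},
    {"tx": 0,"ty": 0,"tz": 0,"turn": 0,"grip": 0},
  ],
)

```text
time: 28.68
position: [0.5671, 0.0802, 0.062]
tool_rot: [3.141, -0.037, 0.0]
ft_force: [-0.1, 0.2, 0.1]
grip_width: 0.015
grip_force: 0.0
```

send_rows(
  steps=[
    {"tx": 0.03,"ty": 0,"tz": 0,"turn": 0,"grip": 0},
    {"tx": 0,"ty": 0,"tz": 0,"turn": 0,"grip": 0},
  ],
)

```text
time: 28.92
position: [0.568, 0.0802, 0.0618]
tool_rot: [3.141, -0.036, -0.003]
ft_force: [-1.7, 0.2, 2.3]
grip_width: 0.004
grip_force: 1.5
```

send_rows(
  steps=[
    {"tx": 0.03,"ty": 0,"tz": 0,"turn": 0,"grip": 0},
    {"tx": 0,"ty": 0,"tz": 0,"turn": 0,"grip": 0},
  ],
)

```text
time: 29.18
position: [0.568, 0.0802, 0.0615]
tool_rot: [3.14, -0.036, -0.009]
ft_force: [-8.3, 0.3, 5.4]
grip_width: 0.006
grip_force: 4.1
```

Reel 2 stops firmly at 0.568 against 0.565 for reel 3, which matches the rack's yaw, so both are against the plate. Now I retreat.

send_rows(
  steps=[
    {"tx": -0.3,"ty": 0,"tz": 0,"turn": 0,"grip": 0},
    {"tx": -0.3,"ty": 0,"tz": 0,"turn": 0,"grip": 0},
    {"tx": 0,"ty": 0,"tz": -0.7,"turn": 0,"grip": 0},
    {"tx": 0,"ty": 0,"tz": -0.9,"turn": 0,"grip": 0},
    {"tx": 0,"ty": 0,"tz": -0.9,"turn": 0,"grip": 0},
    {"tx": 0,"ty": 0,"tz": 0,"turn": 0,"grip": 0},
    {"tx": 0,"ty": 0,"tz": 0,"turn": 0,"grip": 0},
    {"tx": 0,"ty": 0,"tz": 0,"turn": 0,"grip": 0},
  ],
)

```text
time: 30.18
position: [0.5337, 0.0807, 0.2102]
tool_rot: [3.141, -0.036, -0.004]
ft_force: [0.2, -0.8, -0.6]
grip_width: 0.001
grip_force: 0.0
```

```bash
python3 -c "
from bench import ctrl
print(ctrl.get_state()['position'],ctrl.close_job())"
```

```text
the job is handed in; nothing more can be done
[0.53370644 0.08067454 0.21022181] None
```

The job is handed in at about 30 s: the middle and y = -105 mm lane reels are home against the back plate, and the y = +105 mm lane reel stopped short, so I drew it off and put it in the red tray.

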